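# Load the sample carrier and hang it on the balancer arm

## Task

Put the loose amber sample bottle upright into the empty well of the two-bottle carrier while the carrier stands on the bench. Then take the carrier by its grip, hang its bar in the forked hook of the spring-balanced arm, and go down with it until the arm has sunk and settled and bears the whole load; only then let go, leaving it hanging still, clear of the bench, with both bottles in it. Do not shift or tip any of the other things on the bench.

Things in the scene. Friction and masses are not known exactly. Their poses are not given: they have to be found in the camera images.
- carrier: Loose two-bottle carrier, 0.25 kg, at any yaw: white tray 74 (x) by 198 (y) by 45 mm high, floor 6 mm, origin under its centre, z up. Two square wells 61 mm inside, centred at y = +65 and -65 mm. Amid them a steel handle frame: two 8 mm rods at y = +29 and -29 mm carry a bar along y; above it a grip block. Must hold both bottles to hang level; may hang either way round
- bar (a point): middle of the carrier's round steel bar (10 mm thick, along the carrier's y), 150 mm above its underside. The window below the bar, between the rods, is 50 mm wide, reaches down to the tray and is open through in x. Axes as the carrier
- grip (a point): middle of the grey grip block over the bar, 195 mm above the carrier's underside; the block is 20 (x) by 24 (y) mm and reaches from 168 to 216 mm above the underside. Axes as the carrier
- well_empty (a point): centre of the inner floor of the empty well (65 mm to the carrier's +y, 6 mm above its underside)
- well_full (a point): centre of the inner floor of the well that already holds a bottle (carrier's -y)
- bottle: the loose sample bottle standing on the bench among other containers: amber glass, body 52 mm in diameter and 86 mm high, short neck, white cap 40 mm in diameter from 92 to 124 mm above the underside (total height 124 mm), 0.16 to 0.25 kg; origin at the centre of its underside, z up
- bottle_in: the same kind of bottle, already standing in the carrier's other well
- stand: balancer stand, fixed, white: foot 150 mm wide, two cheeks to 221 mm high with the arm's pivot between them; origin at the centre line of the pivot, on the bench, z up; its -x axis is the horizontal direction in which the arm points (from pivot to hook)
- pivot (a point): the arm's pivot axis, 195 mm above the bench; the axis is horizontal, along the stand's y
- cradle (a point): Where the bar's axis rests in the hook, 220 mm from the pivot axis. The hook is a fork of two V-shaped prongs, 8 mm thick, 36 mm wide overall, that go through the carrier's window under the bar. Their tips point up 25 mm beyond the cradle, tops 22 mm above it when the arm is empty: bring the bar in over the tips, along the stand's +x, then down
- balance_arm (a joint): Sprung arm's angle (rad): 0 = empty, on its upper stop, hook end 0.25 rad above level; positive = sunk; lower stop 0.6. The cradle moves on a circle of 220 mm about the pivot. Sinking starts at about 2.3 N at the hook, then takes about 16 N per rad; damped. With both bottles it settles between 0.17 and 0.37, carrier 15 to 60 mm clear of the bench
- reagent: bystander: tall clear bottle, 68 mm in diameter, 200 mm high; origin under its centre
- jar: bystander: squat clear jar, 76 mm in diameter, 110 mm high; origin under its centre
- tip_box: bystander: box 85 (x) by 125 (y) by 57 mm high; origin under its centre
- pen_cup: bystander: cup of pens, 76 mm in diameter, 150 mm high with the pens; origin under its centre
- calculator: bystander: flat calculator 150 (x) by 80 (y) by 15 mm; origin under its centre
- timer: bystander: small white timer 60 (x) by 40 (y) by 36 mm high; origin under its centre
- dishes: bystander: stack of flat round dishes, 92 mm in diameter, 60 mm high; origin under its centre
- beaker: bystander: open glass beaker, 74 mm in diameter, 95 mm high; origin under its centre
Things that resemble listed ones, but are neither listed nor needed, are in the scene too. Leave any pink or yellow look-alike of the carrier alone.

How it is judged (in metres and radians):
On the way, in this order (a step that is already met when the one before it is completed fails the run):
1. the bottle stands, let go, in the empty well of the carrier, which stands on the bench (distance between bottle and well_empty below 0.012 m and angle between the z axis of bottle and the z axis of carrier, either way round below 0.15 rad and contact force between the fingers and bottle below 0.1 N and height (world z) of carrier below 0.006 m and angle between carrier's own z axis and vertical below 0.1 rad), for 0.2 s.
2. the carrier hangs on the sunk arm, which bears at least 4 N of it and is still, while the gripper still has hold of it (distance between bar and cradle below 0.012 m and contact force between stand and carrier above 4 N and contact force between the fingers and carrier above 0.2 N and value of joint balance_arm above 0.1 rad and velocity of joint balance_arm between -0.12 and 0.12 rad/s), for 0.2 s.
At the end, for the whole second after the job is handed in: The carrier hangs released by its bar in the fork (within 12 mm), upright within 0.2 rad, 8 mm or more clear of the bench, slower than 50 mm/s; the arm is sunk over 0.12 rad and slower than 0.1 rad/s; both bottles stand in their wells (within 12 mm, 0.15 rad) (distance between bar and cradle below 0.012 m and angle between carrier's own z axis and vertical below 0.2 rad and height (world z) of carrier above 0.008 m and value of joint balance_arm above 0.12 rad and linear speed of carrier below 0.05 m/s and velocity of joint balance_arm between -0.1 and 0.1 rad/s and distance between bottle and well_empty below 0.012 m and angle between the z axis of each of bottle, bottle_in and the z axis of carrier, either way round below 0.15 rad and distance between bottle_in and well_full below 0.012 m); the robot touches nothing.
It fails at once if the carrier is let go on the arm too early: the arm sinks faster than 0.35 rad/s with the carrier on it and the gripper off it (contact force between stand and carrier above 0.5 N and contact force between the fingers and carrier below 0.02 N and velocity of joint balance_arm above 0.35 rad/s).
It fails at once if a bystander is moved more than 30 mm or tipped (distance of any of reagent, jar, tip_box, pen_cup, calculator, dishes, beaker, timer from where it was at the start of the episode above 0.03 m or angle between any of reagent, jar, tip_box, pen_cup, calculator, dishes, beaker, timer's own z axis and vertical above 0.35 rad).
It also fails if it takes over 72 s, if anything falls off the work surface, if the arm or the gripper's body presses on something with over 40 N, if the wrist force passes 120 N, or if a joint passes its speed limit or range.

## Robot

A 6-joint arm with a two-finger parallel gripper is mounted at the origin on the work surface. World frame = base frame: x ahead of the robot, y to its left, z up, the work surface at z = 0. Lengths are in mm, angles in rad, forces in N, time in s.
With the tool pointing down it reaches from about 350 to 925 mm from the base axis. Payload 6.4 kg.
Tool frame: the origin (TCP) lies midway between the tips of the shut fingers; the grasp point (between the pads) lies 19 mm behind it (grip_depth is the distance from the TCP to the grasp point, in mm); z points along the fingers, y is the line along which they close (so a half turn about z gives the same grasp; the last joint's range is limited). The gripper opens to 85 mm and grips with 20 to 120 N. Pads are 22 mm wide; open, the fingers measure 114 mm over their backs; the gripper's body (76 mm by 85 mm) begins 54 mm behind the grasp point. The pads swing forward as they close: fully open they stand 13 mm farther back than shut.
Start: joints at [1.172, 0.245, 1.558, -0, 1.339, -0.174], TCP at [144.889, 633.657, 231.29] pointing down, gripper open.
Joint ranges: [-3.13, 3.13], [-1.02, 2.26], [0.13, 2.54], [-0.95, 4.09], [0.21, 2.88], [-2.74, 2.74]. Speed limits (rad/s): [2.57, 2.57, 3.14, 3.14, 3.14, 3.14].

## Interface

Orientations are given as a unit quaternion [x, y, z, w].
In Python, from bench import * gives the robot as it stands.
- The arm moves only by the tool send_rows, never from a script. Its argument "series" is a list that holds one entry, the list of rows, each a list of 6 numbers: the shift along the world's x, y, z in cm, then the turn, a rotation vector about the world's x, y, z in rad. A call has exactly 8 rows; each row is the pose to reach, as a shift and turn from the pose commanded when the call began; what a row does not reach only later rows make up. A row lasts 1/8 s, in which the tool goes at most 62.5 mm and 10.7 degrees, less where a joint would pass 70% of its speed; a pose out of reach is approached as far as the arm can. A call with a gripper value outside its range is refused whole. "gripper" is the closure, from -1 (fully open) to 1 (shut), set as the call begins (left out, the last holds). The fingers move at their own pace and stop on an object; "force" is the grip in N (left out, the last holds). Time passes only in rows, so rows that repeat a pose let the fingers close, or fill a call up. It gives the time, the measured TCP pose, the force, the opening and the grip force at its end, in the units of the state.
- state(): the state, without advancing time (a new reading comes with each control period).
- capture(name): name is "scene" or "top"; returns (picture, depth): 384x512x3 uint8, red, green, blue; 384x512 float32, mm along the optical axis (not along the pixel's ray), 0 where there is no reading.
- get_calibration(name): a dict with "fx", "fy", "cx", "cy" (pixels), "R" (3x3) and "t" (3): a world point X has camera coordinates R X + t. Camera axes: x right, y down, z forward; pixel columns grow to the right and rows downward; lengths in mm; the calibration is good to about 2 mm. A picture is of the moment at which its call begins. get_calibration takes no time and is no camera call.
- close_job(): hands the job in; it is judged then, once.
Trained networks look in the newest picture that a camera, given by its name, has taken for a name from the list of things; names that differ only in an ending like _2 or _b are one class to them, and where a whole thing is asked for, a point or a joint stands for the part that bears it (a point fixed in the world has none). Each returns a list of dicts, best first, with "score" (0 to 1); they miss things now and then, are a little off and sometimes report something else, mostly with a low value. They report only what shows in the picture. A call takes as long as a camera call. They do not tell look-alikes from the thing itself.
- spot_in(camera, name): "at" ([x, y, z] in mm, in world coordinates, good to about 4 mm: the middle of the surface that is visible of it).
- outline_of(camera, name): "region" (384x512 bool, what is visible of it).
The state is a dict: "time_s": time; "joint_pos": joint angles; "joint_velocities": joint speeds; "effort": joint torques, N m; "tool_pos": TCP position; "eef_rot": TCP orientation; "wrist_force": force on the tool from outside, world axes, zero at the start; "wrist_torque": the same for the moment, N m; "finger_gap": finger opening in mm; "finger_force": force on a finger pad.
Only numpy, scipy, OpenCV 4.12 (cv2) and the standard library are available. Lean on these libraries where they do the work, as an engineer would, in place of code of your own. Each camera call takes 0.05 s, during which the arm holds its last target. There are 200 camera calls.

## Working session

There is one attempt and no reset: what is moved stays moved. The work goes in short steps, Python scripts to look and compute and a tool call to move; the robot and the scene stay as the last step left them, time stands still between calls to the robot, and variables do not carry over. Pictures are saved under pics/ and viewed, at most 10 in all, crops included, and the job is handed in when it is done.

Besides the shell and the picture viewer there is one more tool, called after "Request:" in YAML: its name, and indented under it one key for each argument. send_rows: Moves the arm, as the interface text tells. Its arguments: {"type":"object","properties":{"series":{"type":"array","items":{"type":"array","items":{"type":"array","items":{"type":"number"}}}},"gripper":{"type":"number"},"force":{"type":"number"}},"required":["series"]}

```bash
mkdir -p pics; cat > h.py <<'E'
from bench import *
import numpy as np, cv2
def snap(c,f=None):
    im,d=capture(c)
    if f: cv2.imwrite('pics/'+f,im[:,:,::-1])
    return im,d
def cloud(c,d):
    k=get_calibration(c); v,u=np.mgrid[:384,:512]
    P=np.stack([(u-k['cx'])*d/k['fx'],(v-k['cy'])*d/k['fy'],d],-1)
    return (P-np.array(k['t']))@np.array(k['R'])
def pix(c,X):
    k=get_calibration(c); p=np.array(k['R'])@np.array(X,float)+np.array(k['t'])
    return [round(k['fx']*p[0]/p[2]+k['cx']),round(k['fy']*p[1]/p[2]+k['cy'])]
E
python3 - <<'E'
from h import *
ims=[]
for c in ('scene','top'):
    im,d=snap(c,c+'0.png'); np.save(c+'0.npy',d)
    ims.append(im)
    for n in ('carrier','bottle','stand','cradle','grip'):
        for r in spot_in(c,n)[:5]: print(c,n,np.round(r['at']),round(r['score'],2),pix(c,r['at']))
    k=get_calibration(c); print(c,-np.array(k['R']).T@np.array(k['t']))
s=state(); print(s['time_s'],s['eef_rot'],s['finger_gap'])
E
```

```text
scene carrier [324. 152.  36.] 0.89 [262, 165]
scene carrier [519. 436.  60.] 0.74 [357, 167]
scene carrier [560. -88.  32.] 0.72 [234, 234]
scene carrier [ 292. -451.   30.] 0.57 [98, 219]
scene bottle [ 527. -454.   85.] 0.94 [117, 262]
scene bottle [ 351. -220.   15.] 0.55 [171, 209]
scene bottle [759. -22.  74.] 0.2 [286, 264]
scene stand [520. 432.  62.] 0.97 [356, 167]
scene cradle [528. 332. 242.] 0.82 [344, 139]
scene grip [561. -85.  32.] 0.7 [235, 234]
scene grip [ 296. -457.   30.] 0.63 [97, 221]
scene grip [329. 149.  37.] 0.57 [262, 166]
scene [1367.67285745 -501.59037376 1189.50592672]
top carrier [561. -83.   4.] 0.85 [278, 169]
top carrier [324. 150.   5.] 0.83 [207, 243]
top carrier [ 297. -448.   20.] 0.66 [394, 250]
top bottle [ 514. -440.   86.] 0.58 [396, 181]
top stand [496. 434.  19.] 0.74 [119, 192]
top stand [ 354. -240.   17.] 0.74 [328, 232]
top grip [561. -81.   7.] 0.63 [277, 169]
top grip [324. 146.   8.] 0.59 [208, 244]
top grip [ 291. -444.   19.] 0.59 [392, 251]
top grip [493. 433.  19.] 0.46 [119, 192]
top [ 439.66681189  -14.00366356 1446.66274076]
0.6 [1.12188504e-01 9.93686942e-01 2.40055894e-05 6.26457933e-06] 84.94558227356775
```

```bash
sleep 1
```

```text
(no output)
```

View pics/scene0.png

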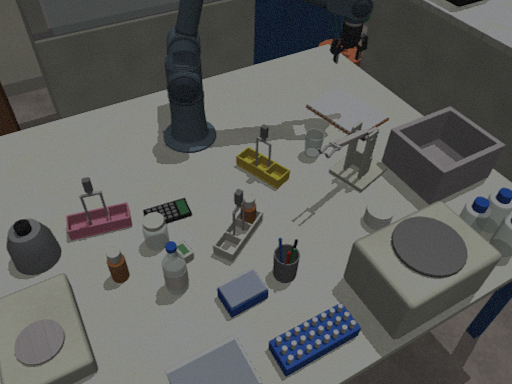

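View pics/top0.png

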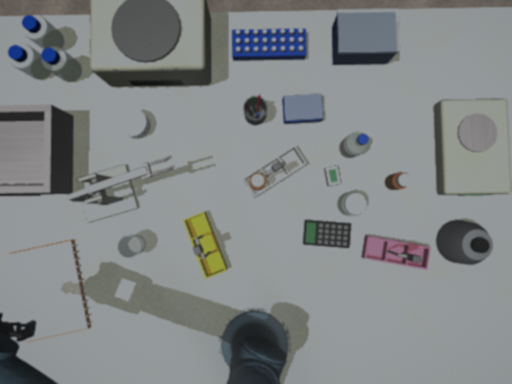

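Scene view: white carrier at (238,232), bottle_in at (249,208), and the loose amber bottle at (118,265) beside the clear reagent (175,268) and jar (155,232). The yellow (262,168) and pink (98,220) look-alikes are to be left alone. The stand is at (358,165) with its hook at (323,155).
Top view: bottle at (400,181), carrier (276,171) with the empty well at (295,160), hook tips at (172,158).

Amber candidates are the loose one at scene (118,265) and the one in the carrier at (249,208). I choose the loose one.

```bash
python3 - <<'E'
from h import *
im={c:cv2.imread(f'pics/{c}0.png') for c in('scene','top')}
C={c:cloud(c,np.load(c+'0.npy')) for c in im}
def sel(c,x0,x1,y0,y1,z0,z1):
    P=C[c]; m=(P[...,0]>x0)&(P[...,0]<x1)&(P[...,1]>y0)&(P[...,1]<y1)&(P[...,2]>z0)&(P[...,2]<z1); return P[m],im[c][m]
for c in im:
    for nm,b in {'cap':(440,600,-520,-390,112,135),'capin':(480,640,-120,20,115,135),'grip':(500,640,-150,0,170,225),'griptop':(500,640,-150,0,208,225)}.items():
        p,_=sel(c,*b)
        if len(p)>3: print(c,nm,len(p),p.mean(0).round(1),p.min(0).round(),p.max(0).round(), 'rect',cv2.minAreaRect(p[:,:2].astype(np.float32)))
    p,_=sel(c,450,680,-200,40,36,54); print(c,'rim',len(p),cv2.minAreaRect(p[:,:2].astype(np.float32)))
    p,_=sel(c,380,680,200,560,170,330); print(c,'arm',len(p))
    if len(p)>5:
        o=np.argsort(p[:,1]); p=p[o]
        for q in np.array_split(p,14): print('  ',q.mean(0).round(),q.min(0).round(),q.max(0).round())
    p,_=sel(c,380,680,250,560,4,30); print('foot',len(p),cv2.minAreaRect(p[:,:2].astype(np.float32)))
a=cv2.resize(im['scene'][220:300,80:290],None,fx=3,fy=3,interpolation=2)
b=cv2.resize(im['scene'][110:200,310:400],None,fx=3,fy=3,interpolation=2)
t=cv2.resize(im['top'][140:230,60:230],None,fx=3,fy=3,interpolation=2)
o=np.zeros((520,790,3),np.uint8); o[:240,:630]=a; o[245:515,:270]=b; o[245:515,275:785]=t
cv2.imwrite('pics/crop.png',o)
E
```

```text
scene cap 156 [ 518.2 -455.3  122.4] [ 495. -475.  113.] [ 536. -436.  129.] rect ((515.7492065429688, -454.4327697753906), (38.0113410949707, 40.564449310302734), 70.38630676269531)
scene capin 133 [529.  -26.5 127.1] [500. -99. 116.] [575.   2. 135.] rect ((546.5436401367188, -46.4240608215332), (38.40190887451172, 115.53977966308594), 42.17854690551758)
scene grip 125 [557.8 -72.7 199.5] [540. -85. 173.] [567. -58. 219.] rect ((555.2439575195312, -71.24859619140625), (20.71426773071289, 25.24750518798828), 31.146596908569336)
scene griptop 50 [554.9 -71.2 214.1] [540. -84. 209.] [566. -58. 219.] rect ((553.4070434570312, -71.54178619384766), (19.276636123657227, 23.336742401123047), 25.78010368347168)
scene rim 463 ((552.7301025390625, -72.08470916748047), (75.9681625366211, 204.34317016601562), 32.590057373046875)
scene arm 672
   [560. 226. 252.] [540. 208. 238.] [580. 241. 270.]
   [552. 258. 249.] [530. 242. 239.] [573. 274. 257.]
   [547. 279. 250.] [524. 274. 238.] [566. 285. 257.]
   [545. 298. 250.] [524. 285. 235.] [563. 313. 258.]
   [535. 328. 242.] [518. 314. 225.] [54
[... 1602 characters left out ...]
537. 311. 249.] [523. 299. 233.] [552. 324. 258.]
   [530. 338. 242.] [516. 325. 229.] [545. 350. 249.]
   [522. 365. 235.] [509. 351. 220.] [538. 379. 245.]
   [514. 393. 228.] [501. 380. 207.] [528. 407. 234.]
   [493. 418. 213.] [465. 407. 172.] [520. 424. 226.]
   [490. 429. 213.] [463. 424. 195.] [536. 434. 227.]
   [509. 438. 208.] [460. 434. 170.] [541. 441. 224.]
   [503. 445. 213.] [463. 441. 173.] [542. 450. 228.]
   [501. 456. 213.] [460. 450. 177.] [542. 465. 228.]
   [507. 475. 201.] [481. 465. 171.] [533. 490. 226.]
   [482. 512. 182.] [470. 491. 171.] [495. 538. 190.]
foot 2760 ((529.95068359375, 404.9429626464844), (300.00054931640625, 309.3321533203125), 0.11203944683074951)
```

View pics/crop.png

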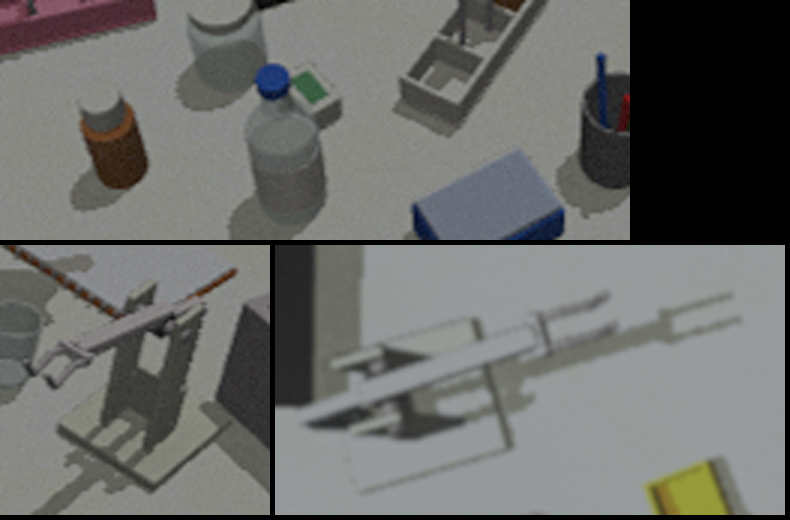

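The close crop shows the loose bottle standing alone with its white cap: amber body, crop (115,145). The white carrier's empty well is at crop (440,80). The hook fork is at the right end of the arm in the top crop, (540-605, 295-345).

Cap at (515,-454). Carrier at (554,-70.5), yaw about 31.6°.

```bash
python3 - <<'E'
from h import *
for c in('scene','top'):
    P=cloud(c,np.load(c+'0.npy')).reshape(-1,3)
    def box(x0,x1,y0,y1,z0,z1):
        l=np.array([x0,y0,z0]);h=np.array([x1,y1,z1]); return P[((P>l)&(P<h)).all(1)]
    p=box(480,580,300,395,200,270)
    # edges midline of arm
    m=[]
    for y in range(300,395,10):
        q=p[(p[:,1]>=y)&(p[:,1]<y+10)]; q=q[q[:,2]>np.percentile(q[:,2],40)]
        m.append([(q[:,0].min()+q[:,0].max())/2,y+5])
    m=np.array(m); k=np.polyfit(m[:,1],m[:,0],1); ang=np.arctan(k[0]); print(c,'arm slope',k,np.degrees(ang))
    e=-np.array([np.sin(ang),np.cos(ang)]); n=np.array([-e[1],e[0]])
    o=np.array([k[1]+k[0]*437,437.])
    q=box(420,600,390,500,200,232); s=(q[:,:2]-o)@e; t=(q[:,:2]-o)@n
    for side in(1,-1):
        w=(side*t>16); print(' cheek',side,w.sum(),'s',np.percentile(s[w],[2,50,98]).round(),'t',np.percentile(t[w],[2,50,98]).round())
    q=box(400,650,180,420,225,280); s=(q[:,:2]-o)@e; t=(q[:,:2]-o)@n
    for a in range(120,260,10):
        w=(s>=a)&(s<a+10)&(abs(t)<40)
        if w.sum(): print('  ',a,w.sum(),t[w].min().round(),t[w].max().round(),q[w,2].min().round(),q[w,2].max().round())
    print(o,e,n)
    q=box(380,620,340,560,5,28); r=cv2.minAreaRect(q[:,:2].astype(np.float32)); print('foot',r)
E
```

```text
scene arm slope [-2.66065126e-01  6.19801021e+02] -14.899234781296357
 cheek 1 70 s [-36.  -8.  14.] t [23. 32. 36.]
 cheek -1 69 s [-36.  -7.  15.] t [-40. -32. -20.]
   120 20 -12.0 10.0 234.0 251.0
   130 16 -11.0 11.0 235.0 253.0
   140 11 -8.0 11.0 243.0 258.0
   150 25 -21.0 20.0 241.0 257.0
   160 46 -17.0 21.0 238.0 257.0
   170 8 -13.0 16.0 247.0 254.0
   180 17 -16.0 19.0 239.0 257.0
   190 16 -17.0 16.0 241.0 252.0
   200 17 -16.0 18.0 241.0 250.0
   210 11 -12.0 18.0 238.0 254.0
   220 13 -15.0 19.0 248.0 267.0
   230 9 -14.0 16.0 262.0 270.0
[503.53056061 437.        ] [ 0.25711989 -0.96637951] [0.96637951 0.25711989]
foot ((499.46282958984375, 452.543701171875), (217.1002655029297, 235.2257843017578), 88.01229858398438)
top arm slope [-2.75832709e-01  6.23634246e+02] -15.420598056473347
 cheek 1 111 s [-36.  -6.  12.] t [18. 29. 40.]
 cheek -1 108 s [-35.  -5.  12.] t [-41. -32. -17.]
   120 31 -10.0 11.0 233.0 255.0
   130 31 -11.0 11.0 239.0 258.0
   140 32 -11.0 11.0 240.0 259.0
   150 43 -18.0 19.0 244.0 264.0
   160 57 -20.0 20.0 241.0 260.0
   170 22 -17.0 18.0 247.0 257.0
   180 22 -17.0 19.0 247.0 259.0
   190 23 -16.0 18.0 245.0 256.0
   200 22 -17.0 18.0 241.0 250.0
   210 16 -17.0 18.0 242.0 254.0
   220 17 -17.0 17.0 254.0 272.0
   230 11 -16.0 18.0 266.0 275.0
[503.09535191 437.        ] [ 0.2659027  -0.96399987] [0.96399987 0.2659027 ]
foot ((500.3408508300781, 450.275634765625), (219.38180541992188, 238.94020080566406), 89.45028686523438)
```

Request:
send_rows:
  series:
    - [[4, -3.8, 2, 0, 0, -0.1], [8, -7.5, 4, 0, 0, -0.2], [12, -11.3, 6, 0, 0, -0.3], [16, -15, 8, 0, 0, -0.4], [20, -18.8, 10, 0, 0, -0.5], [24, -22.5, 12, 0, 0, -0.6], [28, -26.3, 14, 0, 0, -0.7], [32, -30, 15, 0, 0, -0.79]]
  gripper: -1

```text
time_s: 1.6
tool_pos: [466.3, 332.4, 383.1]
eef_rot: [0.487, 0.873, 0.001, 0.001]
wrist_force: [0.1, 0.1, -1.1]
finger_gap: 85.8
finger_force: 0.0
```

Request:
send_rows:
  series:
    - [[0.5, -6, 0, 0, 0, 0], [1, -12, 0, 0, 0, 0], [1.5, -18, 0, 0, 0, 0], [2, -24, 0, 0, 0, 0], [2.5, -30, 0, 0, 0, 0], [3, -36, 0, 0, 0, 0], [4, -42, 0, 0, 0, 0], [5, -48, 0, 0, 0, 0]]

```text
time_s: 2.6
tool_pos: [514.8, -148.3, 381.7]
eef_rot: [0.486, 0.874, 0.0, 0.001]
wrist_force: [0.1, 1.7, 0.4]
finger_gap: 85.6
finger_force: 0.0
```

Request:
send_rows:
  series:
    - [[0, -6, 0, 0, 0, 0], [0, -12, 0, 0, 0, 0], [0, -18, 0, 0, 0, 0], [0, -24, -1, 0, 0, 0], [0, -28, -5, 0, 0, 0], [0, -30.8, -10, 0, 0, 0], [0, -30.8, -14, 0, 0, 0], [0, -30.8, -18, 0, 0, 0]]

```text
time_s: 3.6
tool_pos: [514.5, -454.7, 199.6]
eef_rot: [0.486, 0.874, 0.0, -0.0]
wrist_force: [0.5, -0.1, 0.5]
finger_gap: 85.2
finger_force: 0.0
```

```bash
python3 - <<'E'
from h import *
s=state();print(np.round(s['tool_pos'],1),s['time_s'])
im,d=snap('scene'); P=cloud('scene',d)
l,h=np.array([440,-520,112]),np.array([600,-390,130]); m=((P>l)&(P<h)).all(-1)&(im.min(-1)>110)
q=P[m]; print(len(q),cv2.minAreaRect(q[:,:2].astype(np.float32)),np.percentile(q,[2,50,98],axis=0).round())
cv2.imwrite('pics/s1.png',cv2.resize(im[180:300,60:220,::-1],None,fx=4,fy=4,interpolation=2))
E
```

```text
[ 514.5 -454.7  199.6] 3.6Traceback (most recent call last):
  File "<stdin>", line 5, in <module>
    return _quantile_unchecked(
        a, q, axis, out, overwrite_input, method, keepdims, weights)
    return _ureduce(a,
                    func=_quantile_ureduce_func,
    ...<5 lines>...
                    overwrite_input=overwrite_input,
                    method=method)
    r = func(a, **kwargs)
    result = _quantile(arr,
                       quantiles=q,
    ...<2 lines>...
                       out=out,
                       weights=wgt)
    slices_having_nans = np.isnan(arr[-1, ...])
                                  ~~~^^^^^^^^^
IndexError: index -1 is out of bounds for axis 0 with size 0
```

Request:
send_rows:
  series:
    - [[0, 0, -3, 0, 0, 0], [0, 0, -6, 0, 0, 0], [0, 0, -9, 0, 0, 0], [0, 0, -10, 0, 0, 0], [0, 0, -10.8, 0, 0, 0], [0, 0, -10.8, 0, 0, 0], [0, 0, -10.8, 0, 0, 0], [0, 0, -10.8, 0, 0, 0]]

```text
time_s: 4.65
tool_pos: [515.3, -454.8, 94.3]
eef_rot: [0.486, 0.874, -0.0, 0.001]
wrist_force: [0.4, -0.2, -0.4]
finger_gap: 85.5
finger_force: 0.0
```

Request:
send_rows:
  series:
    - [[0, 0, 0, 0, 0, 0], [0, 0, 0, 0, 0, 0], [0, 0, 0, 0, 0, 0], [0, 0, 0, 0, 0, 0], [0, 0, 0, 0, 0, 0], [0, 0, 0, 0, 0, 0], [0, 0, 0, 0, 0, 0], [0, 0, 0, 0, 0, 0]]
  gripper: 1
  force: 40

```text
time_s: 5.65
tool_pos: [514.9, -454.5, 93.5]
eef_rot: [0.486, 0.874, -0.0, 0.0]
wrist_force: [-1.2, -1.5, 2.6]
finger_gap: 39.1
finger_force: 40.4
```

Request:
send_rows:
  series:
    - [[0, 0, 5, 0, 0, 0], [0, 0, 10, 0, 0, 0], [0, 0, 15, 0, 0, 0], [0, 0, 20, 0, 0, 0], [0.5, 2, 24, 0, 0, 0], [1.5, 7, 24, 0, 0, 0], [2.6, 12, 24, 0, 0, 0], [3.7, 17, 24, 0, 0, 0]]

```text
time_s: 6.65
tool_pos: [551.8, -282.2, 331.9]
eef_rot: [0.486, 0.874, 0.001, -0.001]
wrist_force: [0.0, -0.1, -0.9]
finger_gap: 39.0
finger_force: 41.1
```

Request:
send_rows:
  series:
    - [[1, 5, 0, 0, 0, 0], [2, 9, 0, 0, 0, 0], [2.9, 13, 0, 0, 0, 0], [3.5, 15.5, 0, 0, 0, 0], [3.6, 15.8, -2, 0, 0, 0], [3.6, 15.8, -4, 0, 0, 0], [3.6, 15.8, -6, 0, 0, 0], [3.6, 15.8, -6, 0, 0, 0]]

```text
time_s: 7.65
tool_pos: [586.3, -126.6, 269.7]
eef_rot: [0.486, 0.874, -0.0, -0.003]
wrist_force: [-0.5, 0.6, -1.9]
finger_gap: 38.8
finger_force: 41.0
```

```bash
python3 - <<'E'
from h import *
s=state();print(np.round(s['tool_pos'],1),s['time_s'],s['finger_gap'])
im,d=snap('scene'); P=cloud('scene',d)
def box(x0,x1,y0,y1,z0,z1):
    return ((P>np.array([x0,y0,z0]))&(P<np.array([x1,y1,z1]))).all(-1)
q=P[box(450,680,-200,40,36,54)]; print('rim',len(q),cv2.minAreaRect(q[:,:2].astype(np.float32)))
hsv=cv2.cvtColor(im,cv2.COLOR_RGB2HSV)
m=box(500,700,-220,-60,150,330)&(hsv[...,1]>110)&(hsv[...,0]<22); q=P[m]
print('bottle',len(q),np.percentile(q,[2,50,98],axis=0).round(1))
# circle fit on amber body side
from scipy.optimize import least_squares
r=least_squares(lambda c:np.hypot(q[:,0]-c[0],q[:,1]-c[1])-26,[588,-126],loss='soft_l1'); print(r.x,r.cost/len(q))
cv2.imwrite('pics/s2.png',cv2.resize(im[110:290,160:340,::-1],None,fx=3,fy=3,interpolation=2))
E
```

```text
[ 586.3 -126.6  269.7] 7.65 38.8483709314546
rim 455 ((552.8424072265625, -70.35839080810547), (74.83189392089844, 203.79940795898438), 32.044654846191406)
bottle 361 [[ 583.  -152.2  182. ]
 [ 606.6 -137.8  231.6]
 [ 613.2 -110.4  267.4]]
[ 585.17327061 -126.26894091] 1.1928386659650203
```

View pics/s2.png

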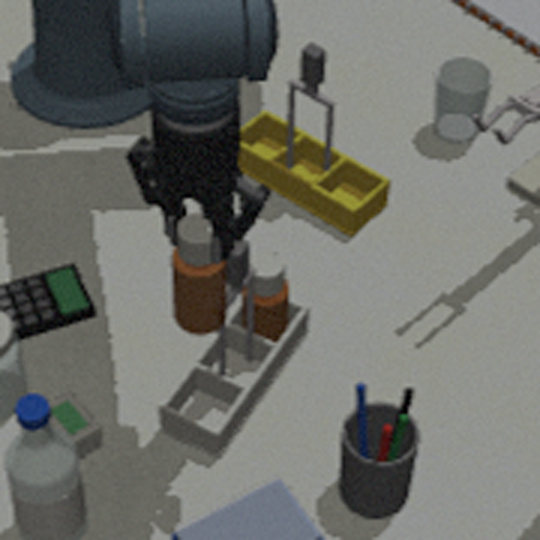

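Picture: the bottle hangs upright in the gripper at (200,290), above the empty well at (205,405). Lowering it into the well.

Request:
send_rows:
  series:
    - [[0.1, 0, -3, 0, 0, 0], [0.1, 0, -6, 0, 0, 0], [0.1, 0, -9, 0, 0, 0], [0.1, 0, -11, 0, 0, 0], [0.1, 0, -12, 0, 0, 0], [0.1, 0, -13, 0, 0, 0], [0.1, 0, -14, 0, 0, 0], [0.1, 0, -14, 0, 0, 0]]

```text
time_s: 8.7
tool_pos: [588.5, -126.2, 132.6]
eef_rot: [0.486, 0.874, -0.0, -0.001]
wrist_force: [-1.0, -0.6, -1.7]
finger_gap: 38.5
finger_force: 41.1
```

Request:
send_rows:
  series:
    - [[0, 0, -0.7, 0, 0, 0], [0, 0, -1.3, 0, 0, 0], [0, 0, -1.8, 0, 0, 0], [0, 0, -2.2, 0, 0, 0], [0, 0, -2.5, 0, 0, 0], [0, 0, -2.7, 0, 0, 0], [0, 0, -2.8, 0, 0, 0], [0, 0, -2.8, 0, 0, 0]]

```text
time_s: 9.7
tool_pos: [588.9, -126.4, 105.3]
eef_rot: [0.486, 0.874, 0.0, 0.0]
wrist_force: [-1.3, 0.1, -1.0]
finger_gap: 38.6
finger_force: 41.1
```

Request:
send_rows:
  series:
    - [[0, 0, -0.1, 0, 0, 0], [0, 0, -0.2, 0, 0, 0], [0, 0, -0.3, 0, 0, 0], [0, 0, -0.4, 0, 0, 0], [0, 0, -0.5, 0, 0, 0], [0, 0, -0.5, 0, 0, 0], [0, 0, -0.5, 0, 0, 0], [0, 0, -0.5, 0, 0, 0]]

```text
time_s: 10.7
tool_pos: [588.9, -126.4, 100.4]
eef_rot: [0.486, 0.874, 0.0, 0.0]
wrist_force: [-0.4, -0.2, -1.4]
finger_gap: 38.8
finger_force: 41.1
```

Request:
send_rows:
  series:
    - [[0, 0, 0, 0, 0, 0], [0, 0, 0, 0, 0, 0], [0, 0, 0, 0, 0, 0], [0, 0, 0, 0, 0, 0], [0, 0, 0, 0, 0, 0], [0, 0, 0, 0, 0, 0], [0, 0, 0, 0, 0, 0], [0, 0, 0, 0, 0, 0]]
  gripper: -1

```text
time_s: 11.7
tool_pos: [588.9, -126.3, 100.3]
eef_rot: [0.486, 0.874, -0.0, -0.0]
wrist_force: [-0.1, -0.5, -0.3]
finger_gap: 85.6
finger_force: 0.0
```

Request:
send_rows:
  series:
    - [[0, 0, 2, 0, 0, 0], [0, 0, 6, 0, 0, 0], [0, 0, 11, 0, 0, 0], [0, 0, 16, 0, 0, 0], [0, 0, 21, 0, 0, 0], [0, -5, 23, 0, 0, 0], [0, -11, 23, 0, 0, 0], [0, -17, 23, 0, 0, 0]]

```text
time_s: 12.7
tool_pos: [589.0, -297.9, 333.0]
eef_rot: [0.486, 0.874, -0.0, 0.002]
wrist_force: [0.2, 0.5, -0.8]
finger_gap: 85.4
finger_force: 0.0
```

```bash
python3 - <<'E'
from h import *
out=[]
for c in('scene','top'):
    im,d=snap(c); P=cloud(c,d)
    def box(x0,x1,y0,y1,z0,z1): return ((P>np.array([x0,y0,z0]))&(P<np.array([x1,y1,z1]))).all(-1)
    for n,b in {'rim':(450,680,-200,40,36,54),'grip':(520,590,-110,-40,206,226),'capE':(560,625,-165,-90,115,140),'capF':(480,545,-50,10,115,140)}.items():
        q=P[box(*b)]; print(c,n,len(q),np.round(np.hstack([np.ravel(x) for x in cv2.minAreaRect(q[:,:2].astype(np.float32))]),1))
    x,y=pix(c,[554,-70,60]); out.append(cv2.resize(im[y-60:y+60,x-60:x+60,::-1],(400,400),interpolation=2))
cv2.imwrite('pics/s3.png',np.hstack(out)); s=state(); print(np.round(s['tool_pos'],1))
E
```

```text
scene rim 421 [552.1 -71.1  77.4 203.3  31.8]
scene grip 53 [553.8 -71.4  20.5  25.1  31.3]
scene capE 161 [ 582.6 -122.3   36.9   60.5   57.6]
scene capF 123 [526.  -18.9  35.7  59.8  57. ]
top rim 375 [554.3 -70.   72.3 198.4  31.8]
top grip 62 [553.8 -69.9  19.9  23.3  31.9]
top capE 142 [ 5.899e+02 -1.266e+02  3.690e+01  3.630e+01  4.000e-01]
top capF 140 [519.5 -20.9  47.8  36.1  88.2]
[ 587.8 -301.6  331.3]
```

View pics/s3.png

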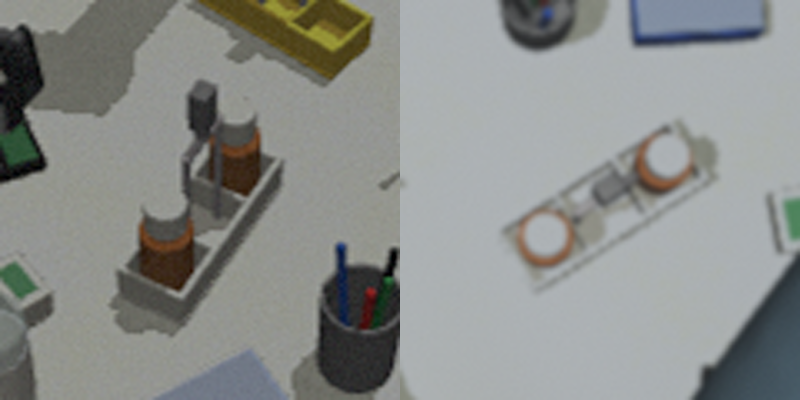

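Picture: both bottles stand upright in the carrier (scene crop (165,240) and (240,150)), and the grip block is free at (203,100). Next the grip: position (553.8,-70.5), quarter turn.

Request:
send_rows:
  series:
    - [[-0.5, 3, 0, 0, 0, -0.18], [-1, 7, 0, 0, 0, -0.36], [-1.5, 11, 0, 0, 0, -0.54], [-2, 15, 0, 0, 0, -0.72], [-2.5, 19, 0, 0, 0, -0.9], [-3, 21, 0, 0, 0, -1.08], [-3.5, 22.6, 0, 0, 0, -1.26], [-3.5, 22.6, 0, 0, 0, -1.44]]

```text
time_s: 13.8
tool_pos: [553.5, -68.5, 332.0]
eef_rot: [0.942, 0.335, 0.001, 0.0]
wrist_force: [-0.5, 0.3, -0.3]
finger_gap: 85.2
finger_force: 0.0
```

Request:
send_rows:
  series:
    - [[0, 0, 0, 0, 0, -0.13], [0, 0, -1, 0, 0, -0.13], [0, 0, -3, 0, 0, -0.13], [0, 0, -5, 0, 0, -0.13], [0, 0, -6, 0, 0, -0.13], [0, 0, -6, 0, 0, -0.13], [0, 0, -6, 0, 0, -0.13], [0, 0, -6, 0, 0, -0.13]]

```text
time_s: 14.8
tool_pos: [554.3, -70.5, 271.2]
eef_rot: [0.961, 0.275, 0.001, 0.0]
wrist_force: [-0.8, 0.3, 0.5]
finger_gap: 85.4
finger_force: 0.0
```

Request:
send_rows:
  series:
    - [[0, 0, -2, 0, 0, 0], [0, 0, -4, 0, 0, 0], [0, 0, -6, 0, 0, 0], [0, 0, -7.5, 0, 0, 0], [0, 0, -8.5, 0, 0, 0], [0, 0, -9.1, 0, 0, 0], [0, 0, -9.1, 0, 0, 0], [0, 0, -9.1, 0, 0, 0]]

```text
time_s: 15.8
tool_pos: [554.3, -70.5, 180.0]
eef_rot: [0.961, 0.275, 0.001, 0.0]
wrist_force: [-0.4, 0.3, 0.8]
finger_gap: 85.6
finger_force: 0.0
```

Request:
send_rows:
  series:
    - [[0, 0, 0, 0, 0, 0], [0, 0, 0, 0, 0, 0], [0, 0, 0, 0, 0, 0], [0, 0, 0, 0, 0, 0], [0, 0, 0, 0, 0, 0], [0, 0, 0, 0, 0, 0], [0, 0, 0, 0, 0, 0], [0, 0, 0, 0, 0, 0]]
  gripper: 1
  force: 80

```text
time_s: 16.8
tool_pos: [553.8, -70.1, 179.4]
eef_rot: [0.961, 0.275, -0.0, -0.0]
wrist_force: [-3.3, 3.3, 3.8]
finger_gap: 23.1
finger_force: 79.9
```

Request:
send_rows:
  series:
    - [[0, 0, 0.5, 0, 0, 0], [0, 0, 2, 0, 0, 0], [0, 0, 4.5, 0, 0, 0], [0, 0, 7.5, 0, 0, 0], [0, 0, 10.5, 0, 0, 0], [0, 0, 13.5, 0, 0, 0], [0, 0, 15.5, 0, 0, 0], [0, 0, 16, 0, 0, 0]]

```text
time_s: 17.8
tool_pos: [554.3, -70.7, 340.8]
eef_rot: [0.962, 0.275, 0.001, 0.001]
wrist_force: [0.1, -0.3, -6.5]
finger_gap: 23.0
finger_force: 78.9
```

Request:
send_rows:
  series:
    - [[0.1, 1, 0, 0, 0, 0.05], [0.3, 3, 0, 0, 0, 0.16], [0.6, 6, 0, 0, 0, 0.3], [0.8, 9, 0, 0, 0, 0.45], [1, 12, 0, 0, 0, 0.6], [1.2, 14.5, 0, 0, 0, 0.75], [1.4, 16.5, 0, 0, 0, 0.88], [1.5, 18, 0, 0, 0, 1]]

```text
time_s: 18.8
tool_pos: [568.0, 111.3, 337.1]
eef_rot: [0.71, 0.705, -0.001, -0.001]
wrist_force: [-0.1, 0.1, -6.4]
finger_gap: 23.0
finger_force: 79.0
```

Request:
send_rows:
  series:
    - [[0.1, 1.2, -0.2, 0, 0, 0.08], [0.2, 2.3, -0.5, 0, 0, 0.16], [0.4, 3.5, -0.8, 0, 0, 0.22], [0.5, 4.5, -1, 0, 0, 0.26], [0.6, 5, -1, 0, 0, 0.28], [0.6, 5, -1, 0, 0, 0.28], [0.6, 5, -1, 0, 0, 0.28], [0.6, 5, -1, 0, 0, 0.28]]

```text
time_s: 19.8
tool_pos: [574.9, 159.3, 329.4]
eef_rot: [0.607, 0.794, 0.0, 0.0]
wrist_force: [-1.0, -0.5, -6.6]
finger_gap: 23.0
finger_force: 79.0
```

```bash
python3 - <<'E'
from h import *
s=state(); print(np.round(s['tool_pos'],1),np.round(s['eef_rot'],3),np.round(s['wrist_force'],1),s['finger_gap'],s['time_s'])
O=np.array([503.3,437.]);a=np.radians(15.16);e=np.array([np.sin(a),-np.cos(a)]);n=np.array([np.cos(a),np.sin(a)])
out=[]
for c in('scene','top'):
    im,d=snap(c); P=cloud(c,d)
    S=np.stack([(P[...,:2]-O)@e,(P[...,:2]-O)@n,P[...,2]],-1)
    for lo,hi in((220,247),(200,220),(150,170)):
        q=S[(S[...,0]>lo)&(S[...,0]<hi)&(abs(S[...,1])<28)&(S[...,2]>235)&(S[...,2]<285)]
        if len(q): print(c,lo,len(q),q.min(0).round(1),q.max(0).round(1))
    q=S[(S[...,0]>220)&(S[...,0]<340)&(abs(S[...,1])<130)&(S[...,2]>174)&(S[...,2]<200)]
    if len(q)>4: print(c,'rim',len(q),cv2.minAreaRect(q[:,:2].astype(np.float32)),np.median(q[:,2]))
    x,y=pix(c,[565,200,240]); y=max(y,75); out.append(cv2.resize(im[y-75:y+75,x-75:x+75,::-1],(400,400),interpolation=2))
cv2.imwrite('pics/s4.png',np.hstack(out))
E
```

```text
[574.9 159.3 329.4] [0.607 0.794 0.    0.   ] [-1.  -0.5 -6.6] 22.975090990724908 19.8
scene 220 23 [222.4 -15.1 249.8] [236.1  17.7 270.3]
scene 200 27 [200.1 -18.4 238.1] [219.2  18.1 254.3]
scene 150 68 [150.2 -20.7 238.9] [168.9  19.3 260.5]
scene rim 740 ((288.7549743652344, -3.8540878295898438), (202.01852416992188, 77.58331298828125), 89.47969055175781) 190.31654877484146
top 220 14 [220.4 -16.1 256. ] [234.7  -8.7 274.4]
top 200 34 [200.5 -16.5 240.7] [219.2  17.6 255.8]
top rim 208 ((289.3458557128906, -3.957061767578125), (194.8885955810547, 71.03627014160156), 89.96688842773438) 195.1376187384775
```

View pics/s4.png

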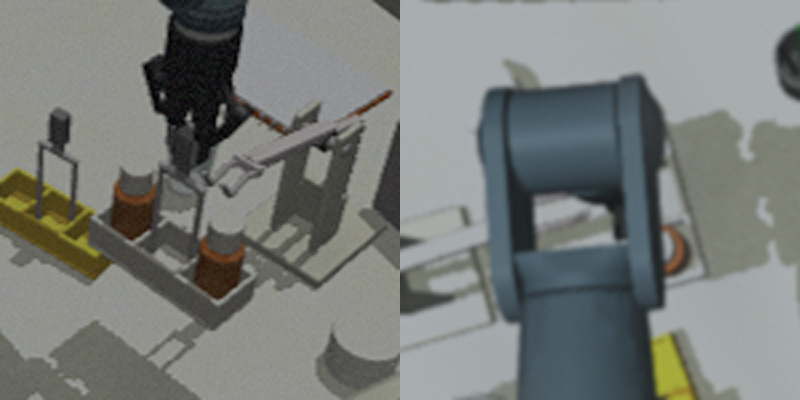

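Picture: carrier held level before the fork (scene crop (180,230)), hook tips at (230,185), bar lined up with the window facing it. TCP is 82 mm out along the arm axis and 4 mm to the side of it.

Request:
send_rows:
  series:
    - [[0.2, 0.5, 0, 0, 0, 0], [0.1, 1.5, 0, 0, 0, 0], [-0.2, 3, 0, 0, 0, 0], [-0.6, 4.5, 0, 0, 0, 0], [-1, 6, 0, 0, 0, 0], [-1.4, 7.2, 0, 0, 0, 0], [-1.7, 8, 0, 0, 0, 0], [-1.7, 8, 0, 0, 0, 0]]

```text
time_s: 20.9
tool_pos: [557.6, 240.1, 329.3]
eef_rot: [0.607, 0.795, -0.0, 0.0]
wrist_force: [0.7, 0.7, -6.6]
finger_gap: 23.4
finger_force: 79.0
```

Request:
send_rows:
  series:
    - [[0, 0, -0.5, 0, 0, 0], [0, 0, -1, 0, 0, 0], [0, 0, -1.6, 0, 0, 0], [0, 0, -2.2, 0, 0, 0], [0, 0, -2.8, 0, 0, 0], [0, 0, -3.4, 0, 0, 0], [0, 0, -3.8, 0, 0, 0], [0, 0, -4, 0, 0, 0]]

```text
time_s: 21.9
tool_pos: [557.8, 239.6, 288.9]
eef_rot: [0.607, 0.795, -0.0, -0.0]
wrist_force: [0.0, -1.1, -7.1]
finger_gap: 23.0
finger_force: 79.0
```

Request:
send_rows:
  series:
    - [[0, 0, -0.2, 0, 0, 0], [0, 0, -0.4, 0, 0, 0], [0, 0, -0.6, 0, 0, 0], [0, 0, -0.8, 0, 0, 0], [0, 0, -1, 0, 0, 0], [0, 0, -1.2, 0, 0, 0], [0, 0, -1.4, 0, 0, 0], [0, 0, -1.4, 0, 0, 0]]

```text
time_s: 22.9
tool_pos: [558.1, 239.2, 275.6]
eef_rot: [0.607, 0.795, -0.0, 0.001]
wrist_force: [-1.0, -2.3, -3.3]
finger_gap: 23.0
finger_force: 79.4
```

```bash
python3 - <<'E'
from h import *
s=state(); print(np.round(s['tool_pos'],1),np.round(s['wrist_force'],1),np.round(s['wrist_torque'],2))
O=np.array([503.3,437.]);a=np.radians(15.16);e=np.array([np.sin(a),-np.cos(a)]);n=np.array([np.cos(a),np.sin(a)])
im,d=snap('scene'); P=cloud('scene',d)
x,y=pix('scene',[560,240,240]); cv2.imwrite('pics/s5.png',cv2.resize(im[y-45:y+45,x-50:x+50,::-1],None,fx=7,fy=6,interpolation=2))
E
```

```text
[558.1 239.2 275.6] [-1.  -2.3 -3.3] [-0.58  0.1   0.  ]
```

View pics/s5.png

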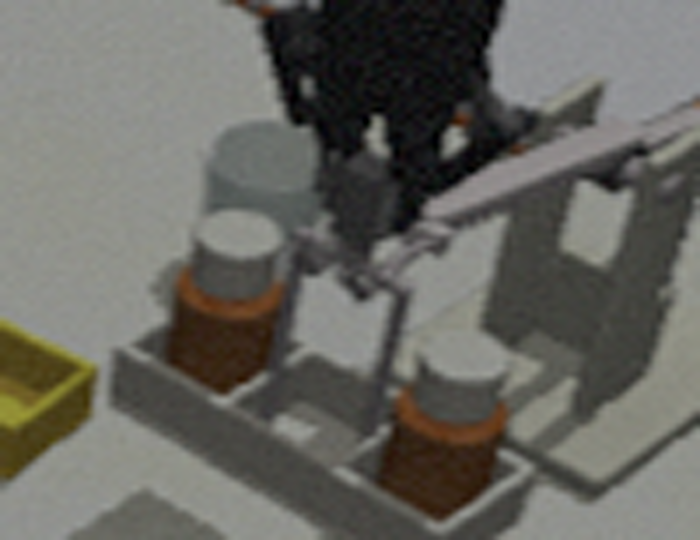

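Picture: bar lies over the fork (350,270) with both prongs through the window. The arm has started to carry. Following it down and outward.

Request:
send_rows:
  series:
    - [[0, -0.1, -0.3, 0, 0, 0], [0, -0.2, -0.6, 0, 0, 0], [0.1, -0.2, -0.9, 0, 0, 0], [0.1, -0.3, -1.2, 0, 0, 0], [0.1, -0.4, -1.5, 0, 0, 0], [0.1, -0.4, -1.8, 0, 0, 0], [0.1, -0.5, -2.1, 0, 0, 0], [0.1, -0.5, -2.4, 0, 0, 0]]

```text
time_s: 23.95
tool_pos: [559.1, 234.6, 251.4]
eef_rot: [0.607, 0.795, 0.0, 0.0]
wrist_force: [-0.2, -0.9, -2.0]
finger_gap: 23.3
finger_force: 79.6
```

Request:
send_rows:
  series:
    - [[0, 0, -0.4, 0, 0, 0], [0, -0.1, -0.8, 0, 0, 0], [0, -0.1, -1.2, 0, 0, 0], [0.1, -0.2, -1.5, 0, 0, 0], [0.1, -0.2, -1.8, 0, 0, 0], [0.1, -0.2, -2.1, 0, 0, 0], [0.1, -0.2, -2.3, 0, 0, 0], [0.1, -0.2, -2.3, 0, 0, 0]]

```text
time_s: 24.95
tool_pos: [559.8, 232.5, 228.1]
eef_rot: [0.607, 0.795, -0.0, -0.0]
wrist_force: [-0.7, -2.0, 0.1]
finger_gap: 23.3
finger_force: 79.8
```

Request:
send_rows:
  series:
    - [[0, 0, 0, 0, 0, 0], [0, 0, 0, 0, 0, 0], [0, 0, 0, 0, 0, 0], [0, 0, 0, 0, 0, 0], [0, 0, 0, 0, 0, 0], [0, 0, 0, 0, 0, 0], [0, 0, 0, 0, 0, 0], [0, 0, 0, 0, 0, 0]]

```text
time_s: 25.95
tool_pos: [559.9, 232.6, 228.2]
eef_rot: [0.607, 0.795, -0.0, 0.0]
wrist_force: [-1.5, -2.1, -0.3]
finger_gap: 23.0
finger_force: 79.8
```

Request:
send_rows:
  series:
    - [[0, -0.1, 0, 0, 0, 0], [0, -0.2, 0, 0, 0, 0], [0.1, -0.3, 0, 0, 0, 0], [0.1, -0.3, 0, 0, 0, 0], [0.1, -0.3, 0, 0, 0, 0], [0.1, -0.3, 0, 0, 0, 0], [0.1, -0.3, 0, 0, 0, 0], [0.1, -0.3, 0, 0, 0, 0]]

```text
time_s: 26.95
tool_pos: [560.5, 230.3, 228.2]
eef_rot: [0.607, 0.795, 0.0, -0.001]
wrist_force: [-2.7, 3.8, -0.4]
finger_gap: 22.9
finger_force: 79.8
```

Request:
send_rows:
  series:
    - [[0, 0.1, 0, 0, 0, 0], [-0.1, 0.2, 0, 0, 0, 0], [-0.1, 0.2, 0, 0, 0, 0], [-0.1, 0.2, 0, 0, 0, 0], [-0.1, 0.2, 0, 0, 0, 0], [-0.1, 0.2, 0, 0, 0, 0], [-0.1, 0.2, 0, 0, 0, 0], [-0.1, 0.2, 0, 0, 0, 0]]

```text
time_s: 27.95
tool_pos: [560.2, 231.1, 228.4]
eef_rot: [0.607, 0.795, -0.0, 0.001]
wrist_force: [1.1, -5.4, -0.3]
finger_gap: 23.0
finger_force: 79.8
```

Request:
send_rows:
  series:
    - [[0, -0.1, 0, 0, 0, 0], [0, -0.1, 0, 0, 0, 0], [0, -0.1, 0, 0, 0, 0], [0, -0.1, 0, 0, 0, 0], [0, -0.1, 0, 0, 0, 0], [0, -0.1, 0, 0, 0, 0], [0, -0.1, 0, 0, 0, 0], [0, -0.1, 0, 0, 0, 0]]

```text
time_s: 28.95
tool_pos: [560.1, 230.8, 228.4]
eef_rot: [0.607, 0.795, 0.0, 0.0]
wrist_force: [3.7, -0.8, 0.2]
finger_gap: 23.0
finger_force: 79.8
```

Request:
send_rows:
  series:
    - [[0, 0, 0, 0, 0, 0], [0, 0, 0, 0, 0, 0], [0, 0, 0, 0, 0, 0], [0, 0, 0, 0, 0, 0], [0, 0, 0, 0, 0, 0], [0, 0, 0, 0, 0, 0], [0, 0, 0, 0, 0, 0], [0, 0, 0, 0, 0, 0]]
  gripper: -1

```text
time_s: 29.95
tool_pos: [559.9, 230.7, 228.3]
eef_rot: [0.607, 0.795, 0.0, 0.0]
wrist_force: [-0.1, -0.3, -0.1]
finger_gap: 85.6
finger_force: 0.0
```

Request:
send_rows:
  series:
    - [[0, 0, 0.5, 0, 0, 0], [0, 0, 1.5, 0, 0, 0], [0, 0, 3, 0, 0, 0], [0, 0, 5, 0, 0, 0], [0, 0, 8, 0, 0, 0], [0, 0, 12, 0, 0, 0], [0, 0, 16, 0, 0, 0], [0, 0, 20, 0, 0, 0]]

```text
time_s: 30.95
tool_pos: [559.7, 230.6, 431.4]
eef_rot: [0.607, 0.795, 0.001, 0.001]
wrist_force: [-0.0, 0.1, 0.8]
finger_gap: 85.5
finger_force: 0.0
```

Request:
send_rows:
  series:
    - [[0, -4, 0, 0, 0, 0], [0, -9, 0, 0, 0, 0], [0, -14, 0, 0, 0, 0], [0, -19, 0, 0, 0, 0], [0, -24, 0, 0, 0, 0], [0, -26, 0, 0, 0, 0], [0, -26, 0, 0, 0, 0], [0, -26, 0, 0, 0, 0]]

```text
time_s: 31.95
tool_pos: [559.9, -28.1, 428.8]
eef_rot: [0.607, 0.795, 0.0, 0.0]
wrist_force: [-0.1, -0.3, -0.4]
finger_gap: 85.7
finger_force: 0.0
```

```bash
python3 - <<'E'
from h import *
out=[]
for c in('scene','top'):
    im,d=snap(c); x,y=pix(c,[560,235,120]); y=max(y,75); out.append(cv2.resize(im[y-75:y+75,x-75:x+75,::-1],(400,400),interpolation=2))
    P=cloud(c,d); m=((P>np.array([520,190,235]))&(P<np.array([600,270,275]))).all(-1); q=P[m]
    if len(q)>3: print(c,'griptop',len(q),q.mean(0).round(),np.percentile(q[:,2],90))
cv2.imwrite('pics/s6.png',np.hstack(out)); print(state()['time_s'])
E
```

```text
scene griptop 80 [564. 226. 251.] 260.6750896843346
top griptop 84 [562. 227. 257.] 263.05268164522863
32.05
```

View pics/s6.png

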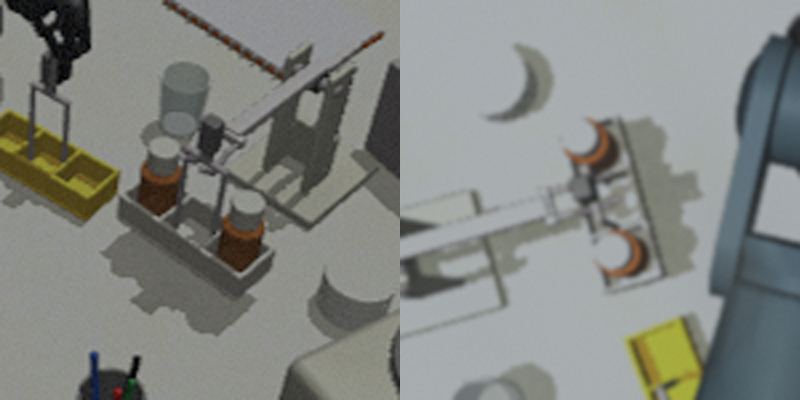

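Request:
send_rows:
  series:
    - [[0, 0, 0, 0, 0, 0], [0, 0, 0, 0, 0, 0], [0, 0, 0, 0, 0, 0], [0, 0, 0, 0, 0, 0], [0, 0, 0, 0, 0, 0], [0, 0, 0, 0, 0, 0], [0, 0, 0, 0, 0, 0], [0, 0, 0, 0, 0, 0]]

```text
time_s: 33.05
tool_pos: [559.9, -29.4, 428.3]
eef_rot: [0.607, 0.795, 0.0, 0.0]
wrist_force: [0.0, 0.0, -0.7]
finger_gap: 85.3
finger_force: 0.0
```

```bash
python3 - <<'E'
from h import *
O=np.array([503.3,437.]);a=np.radians(15.16);e=np.array([np.sin(a),-np.cos(a)]);n=np.array([np.cos(a),np.sin(a)])
for c in('scene','top'):
    im,d=snap(c); P=cloud(c,d); S=np.stack([(P[...,:2]-O)@e,(P[...,:2]-O)@n,P[...,2]],-1)
    def b(nm,lo,hi):
        q=S[((S>np.array(lo))&(S<np.array(hi))).all(-1)]
        if len(q)>4: print(c,nm,len(q),np.round(np.hstack([np.ravel(x) for x in cv2.minAreaRect(q[:,:2].astype(np.float32))]),1),'z',np.percentile(q[:,2],[5,50,95]).round())
    b('rim',(150,-130,80),(290,130,105)); b('grip',(190,-25,250),(250,25,275)); b('cap+',(170,35,165),(260,100,190)); b('cap-',(170,-100,165),(260,-35,190))
E
```

```text
scene rim 467 [214.8   0.3  79.4 203.1   0.9] z [ 81.  88. 101.]
scene grip 47 [217.5   1.5  23.5  22.6  89.1] z [252. 258. 262.]
scene cap+ 106 [214.9  67.5  39.6  40.7  64.1] z [168. 172. 176.]
scene cap- 94 [217.1 -62.6  42.4  36.8  38.9] z [169. 172. 178.]
top rim 377 [214.5   3.4  72.8 200.1   0.3] z [82. 89. 97.]
top grip 69 [216.6   2.8  20.4  22.9   0.3] z [254. 260. 263.]
top cap+ 152 [215.7  69.9  38.6  37.2  66.9] z [170. 174. 178.]
top cap- 154 [216.9 -60.4  37.8  37.9  75.6] z [170. 174. 179.]
```

The carrier hangs level, about 45 mm clear of the bench, with both bottles in place, so I'm handing it in.

```bash
python3 -c "
from bench import *
print(close_job())"
```

```text
the job is handed in; nothing more can be done
None
```

I handed the job in at about 33 s: the loose bottle is in the empty well and the carrier hangs released and level in the fork, about 45 mm clear of the bench with both bottles in place, though the hand-in call returned no verdict.

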